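Set the slit to the gauge blade

TASK

Stand the gauge with the thicker blade on the base plate of the adjustable slit, its blade upright between the two jaws and spanning their whole length, and let go of it. Then turn the adjusting screw clockwise with its lever until the moving jaw holds the blade lightly against the fixed jaw, so that it just drags: the sprung jaw is pushed back a little, about 1 to 2 mm, and not clamped hard. Leave the gauge in the gap, and do not disturb the thinner gauge, the mirror mount, the jar or the screwdriver.

Things in the scene. Friction and masses are not known exactly. Their poses are not given: they have to be found in the camera images.
- slit: the adjustable slit, screwed down: grey base plate, x -90 to 60, y -65 to 135, 12 mm thick; low jaws, black sliding block, black housing (70 x 66 mm at y = 98, top z = 45). Origin: on the table below the gap; x along the gap (jaws x -20 to 20), y across it. Fixed jaw's face at y = -4.5; moving jaw comes from +y. Gap open above and at both ends; plate free at x below -25. Jaw tops z = 42
- slit_gap (a point): point on the top of the base plate (z = 12 mm) in the middle of the jaws' length, 4.5 mm from the fixed jaw's face; axes as the slit's. A 9 mm blade against the fixed jaw is centred on it
- fixed_jaw: fixed steel jaw, 40 mm long (x), 30 mm high, on a black block 50 mm long that reaches to y = -46.5 mm; same axes as the slit, origin at the slit_gap point
- moving_jaw: steel jaw 40 mm long, 10 mm thick, 30 mm high on two brass pins in front of the black sliding block. It is sprung: pressed on, it gives way towards the block with 1 N at first and 2.5 N more per mm, 6 mm at most. Axes as the slit's; its origin has the slit's x
- moving_jaw_face (a point): middle of the moving jaw's working face, 15 mm above the plate. With the screw at 0 it is 20 mm from the fixed jaw's face (y = +15.5 mm in the slit's frame)
- screw (a joint): angle of the adjusting screw, rad, 0 (open) to 2.75 (end stop), growing clockwise seen from above. Each rad moves the sliding block 6 mm towards the fixed jaw. It turns stiffly (0.15 N m) and stays where it is left. At 0 the lever points along the slit's -x, at pi/2 along its +y
- screw_axis (a point): point on the screw's vertical axis, at the top of the screw head (70 mm above the table; x = 0, y = +105 mm in the slit's frame)
- lever_post (a point): top centre of the black upright round post at the end of the screw's lever: 14 mm diameter, 42 mm tall (from 54 to 96 mm above the table), 65 mm from the screw axis. The lever is a flat steel bar 10 mm wide, from 54 to 63 mm above the table
- thick_gauge: the gauge with the thicker blade, loose, standing on the table, about 0.2 kg: black handle block 40 x 24 x 36 mm (x, y, z) and a steel blade 9 mm thick (y), 24 mm high, that sticks out 60 mm from the handle along +x (x = 20 to 80 mm). Origin: centre of the handle's underside, x towards the blade's tip, z up
- thick_gauge_blade (a point): middle of the thick blade: 50 mm along the gauge's x from its origin, 12 mm up
- thin_gauge: the other gauge, same handle and same length, but its blade is 4 mm thick: leave it alone
- mirror_mount: bystander: small mirror in a square black mount on a steel post with a round foot, 117 mm tall; origin at the middle of its foot
- jar: bystander: glass jar with a white lid, 56 mm diameter, 65 mm tall; origin at the middle of its underside
- driver: bystander: screwdriver 160 mm long lying on the table
Not all that is in view belongs to the job. What is shaped like the thick_gauge but green or red is not meant.

How it is judged:
By the outcome, as a careful person would: the job done as asked, in the order asked, and still so for the second after the job is handed in, with the robot touching nothing.
It also fails if it takes over 56 s, if anything falls off the work surface, if the arm or the gripper's body presses on something with over 40 N, if the wrist force passes 120 N, or if a joint passes its speed limit or range.

ROBOT

A 7-joint arm with a two-finger parallel gripper is mounted at the origin on the work surface. World frame = base frame: x ahead of the robot, y to its left, z up, the work surface at z = 0. Lengths are in m, angles in rad, forces in N, time in s.
With the tool pointing down it reaches from about 0.375 to 0.925 m from the base axis. Payload 3.1 kg.
Tool frame: the origin (TCP) lies at the very end of the fingers, on their centre line; the grasp point (between the pads) lies env.hold_point_z behind it (env.hold_point_z is the distance from the TCP to the grasp point, in m); y points along the fingers, x is the direction in which the jaws open and shut, and the axes are right-handed (so a half turn about y gives the same grasp; the last joint's range is limited). The gripper opens to 85 mm and grips with 20 to 120 N. Pads are 22 mm wide; open, the fingers measure 114 mm over their backs; the gripper's body (76 mm by 85 mm) begins 54 mm behind the grasp point. The pads swing forward as they close: fully open they stand 13 mm farther back than shut.
Start: joints at [-1.407, 0.383, 0.044, 1.598, -0.018, 1.161, -0.05], TCP at [0.168, 0.628, 0.231] pointing down, gripper open.
Joint ranges: [-2.61, 2.61], [-0.41, 2.15], [-1.48, 1.57], [0, 2.5], [-1.57, 4.71], [0.05, 1.97], [-2.85, 2.85]. Speed limits (rad/s): [2.79, 2.79, 3.14, 3.14, 3.14, 3.14, 3.14].

INTERFACE

Orientations are given as a 3x3 rotation matrix whose columns are the frame's x, y, z axes.
In Python, from plant import env, vision, workorder, get_t, get_joint_pos, get_qvel, get_effort, get_tcp_pos, get_tcp_rot, get_wrist_force, get_ft_torque, get_grip_width gives the robot as it stands. Calls block until the motion is done:
- env.goto(position, orientation): joint-space move of the TCP to a pose.
- env.servo_line(position, attitude=None, rate=0.15, guard=None): straight line of the TCP; attitude=None keeps the orientation; rate is the mean speed in m/s. With guard (N) it stops when the force on the tool has changed by that much, and returns True; else False.
- env.movej(angles): joint-space move.
- env.let_go() and env.clamp(squeeze=None): open the fingers fully, or close them until they stop; squeeze is the grip in N (None keeps the last).
- env.pause(seconds).
- env.ik(position, orientation): joint angles nearest the present ones, or None.
- vision.get_image(name): name is "side" or "top" or "wrist"; returns a dict with "image" (384x512x3 uint8, red, green, blue), "depth" (384x512 float32, m along the optical axis (not along the pixel's ray), 0 where there is no reading), "camera_matrix" (3x3 intrinsics, pixels), "rvec" (rotation vector, rad) and "tvec" (3), from world to camera coordinates, as OpenCV has them. Camera axes: x right, y down, z forward; pixel columns grow to the right and rows downward; lengths in m; the calibration is good to about 2 mm. A picture is of the moment at which its call begins.
A pose or a line that the arm cannot do raises env.IKError and nothing moves.
- workorder.hand_in(): hands the job in, once; it reports no verdict.
Readings, each from a call of its own:
- get_t(): time.
- get_joint_pos(): joint angles.
- get_qvel(): joint speeds.
- get_effort(): joint torques, N m.
- get_tcp_pos(): TCP position.
- get_tcp_rot(): TCP orientation.
- get_wrist_force(): force on the tool from outside, world axes, zero at the start.
- get_ft_torque(): the same for the moment, N m.
- get_grip_width(): finger opening in m.
Only numpy, scipy, OpenCV 4.12 (cv2) and the standard library are available. Lean on these libraries where they do the work, as an engineer would, in place of code of your own. Each camera call takes 0.05 s, during which the arm holds its last target.

## Working session

There is one attempt and no reset: what is moved stays moved. The work goes in short steps, each a Python script; the robot and the scene stay as the last script left them, time stands still between calls to the robot, and variables do not carry over. Pictures are saved under pics/ and viewed, and the job is handed in when it is done.

```bash
ls; mkdir -p pics; python3 - <<'E'
from plant import env, vision, get_t, get_tcp_pos, get_tcp_rot
import cv2,numpy as np
print(get_t(), env.hold_point_z, get_tcp_rot())
for n in ["side","top","wrist"]:
    d=vision.get_image(n)
    cv2.imwrite(f"pics/{n}0.png",d["image"][:,:,::-1])
    np.savez(f"{n}0.npz",**d)
    R=cv2.Rodrigues(d["rvec"])[0]; print(n,(-R.T@np.ravel(d["tvec"])),R[2],(d["depth"]>0).mean())
print(get_t())
E
```

```text
pics
0.0 0.0187 [[ 2.58732951e-01 -5.47320735e-04 -9.65948736e-01]
 [ 9.65945139e-01 -2.64047344e-03  2.58733484e-01]
 [-2.69217218e-03 -9.99996364e-01 -1.54495682e-04]]
side [ 0.14115161 -0.75107914  0.96775341] [ 0.28673096  0.65349253 -0.70052328] 0.9961751302083334
top [0.36569234 0.02481537 1.37510423] [ 0.10684403 -0.00516417 -0.99426238] 0.9961598714192709
wrist [0.09966516 0.64427231 0.37275776] [ 0.26427554 -0.07318657 -0.96166635] 0.9961700439453125
0.15
```

View pics/side0.png

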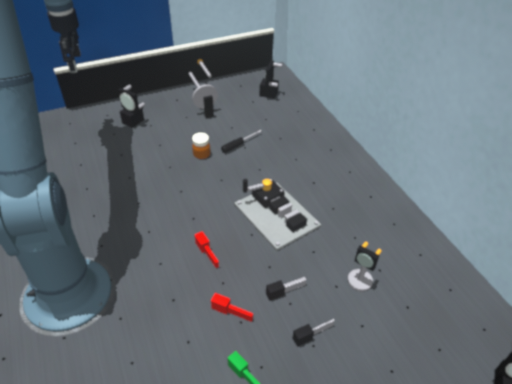

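View pics/top0.png

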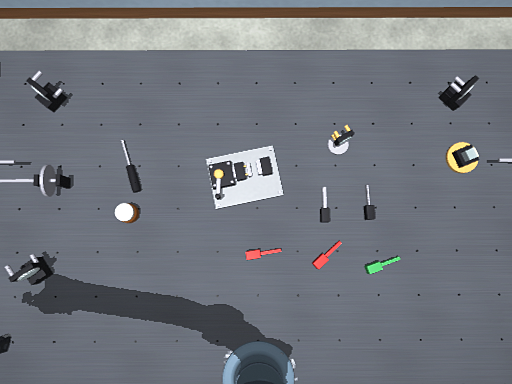

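View pics/wrist0.png

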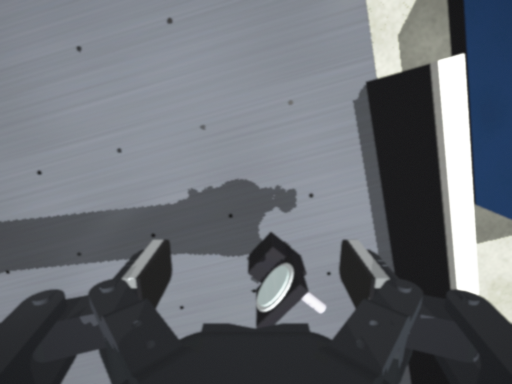

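```bash
cat > h.py <<'E'
import cv2,numpy as np
def load(f): 
    d=dict(np.load(f)); return d
def ray(d,uv,z):
    R=cv2.Rodrigues(d["rvec"])[0];t=np.ravel(d["tvec"]);C=-R.T@t
    p=cv2.undistortPoints(np.array(uv,float).reshape(-1,1,2),d["camera_matrix"],None).reshape(-1,2)
    r=np.c_[p,np.ones(len(p))]@R
    return C+r*((z-C[2])/r[:,2])[:,None]
def proj(d,P):
    return cv2.projectPoints(np.array(P,float).reshape(-1,3),d["rvec"],d["tvec"],d["camera_matrix"],None)[0].reshape(-1,2)
E
python3 - <<'E'
from h import *
d=load("top0.npz"); im=d["image"][:,:,::-1]
a=cv2.resize(im[140:215,200:290],None,fx=8,fy=8,interpolation=cv2.INTER_CUBIC)
b=cv2.resize(im[175:230,305:390],None,fx=9,fy=9,interpolation=cv2.INTER_CUBIC)
cv2.imwrite("pics/a.png",a);cv2.imwrite("pics/b.png",b)
d=load("side0.npz"); im=d["image"][:,:,::-1]
cv2.imwrite("pics/c.png",cv2.resize(im[170:350,225:345],None,fx=3.3,fy=3.3,interpolation=cv2.INTER_CUBIC))
E
```

```text
(no output)
```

View pics/a.png

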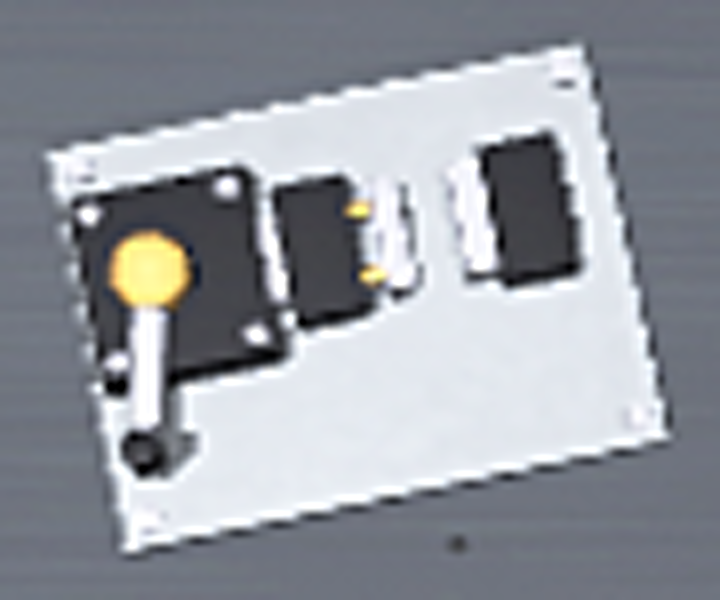

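View pics/b.png

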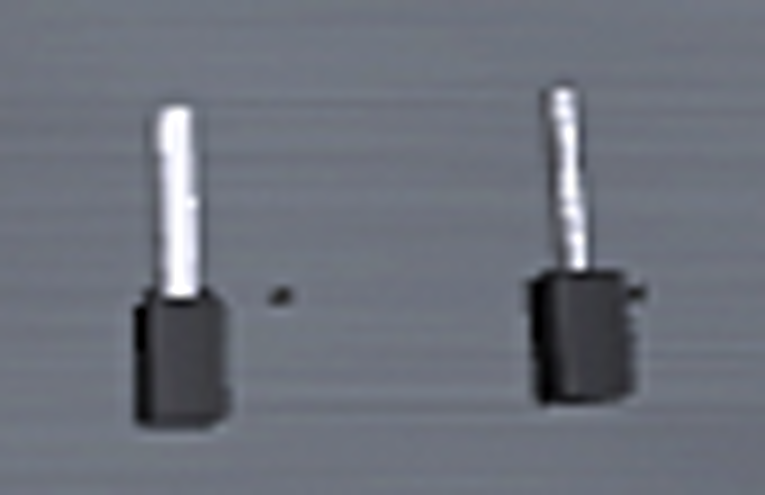

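View pics/c.png

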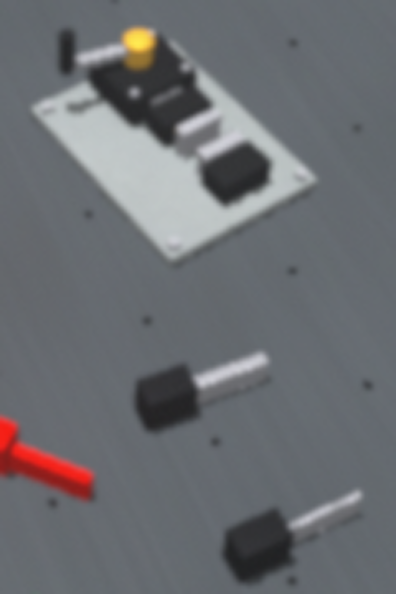

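```bash
cat >> h.py <<'E'
def plate(d,z=0.012,pr=None):
    im=d["image"].astype(int); g=im.min(2)
    m=(g>165).astype(np.uint8)
    if pr is not None:
        q=np.zeros_like(m); cv2.fillConvexPoly(q,pr.astype(np.int32),1); m&=q
    m=cv2.morphologyEx(m,cv2.MORPH_CLOSE,np.ones((3,3)))
    c=[k for k in cv2.findContours(m,cv2.RETR_EXTERNAL,cv2.CHAIN_APPROX_NONE)[0]]
    return m,c
E
python3 - <<'E'
from h import *
d=load("top0.npz"); im=d["image"]
print(im[200,255],im[150,300],d["camera_matrix"][0,0])
m,c=plate(d)
for k in c:
    if 60<cv2.contourArea(k)<8000:
        P=ray(d,k[:,0],0.012)[:,:2].astype(np.float32)
        r=cv2.minAreaRect(P); print(cv2.contourArea(k),k[:,0].mean(0),r,cv2.boxPoints(r).round(4).tolist())
# gauge blade/handle
g=im.min(2).astype(int)
sub=np.zeros(g.shape,np.uint8); sub[175:225,310:345]=1
b=(g>140)&(sub>0); h=(im.max(2)<75)&(sub>0)
for mm,z in((b,.024),(h,.036)):
    ys,xs=np.nonzero(mm); P=ray(d,np.c_[xs,ys],z)[:,:2].astype(np.float32); r=cv2.minAreaRect(P); print(len(xs),P.mean(0),r)
# yellow head, z .070
y=(im[:,:,0]>200)&(im[:,:,2]<120); y[:, :200]=0;y[:,240:]=0; y[:150]=0;y[200:]=0
ys,xs=np.nonzero(y);print("head",ray(d,[[xs.mean(),ys.mean()]],.07))
print("post",ray(d,[[200+147/8-.5,140+450/8-.5]],.096))
E
```

```text
[217 227 237] [112 119 128] 474.5704753970514
240.5 [123.64705882 211.7254902 ] ((0.4642398953437805, 0.3849928677082062), (0.04942667856812477, 0.0488085001707077), 1.2726740837097168) [[0.4390000104904175, 0.40880000591278076], [0.4401000142097473, 0.36000001430511475], [0.4894999861717224, 0.3610999882221222], [0.48840001225471497, 0.4099000096321106]]
83.5 [472.18181818 153.06060606] ((0.6310912370681763, -0.6282140016555786), (0.02981010638177395, 0.029482057318091393), 23.617101669311523) [[0.6115000247955322, -0.6207000017166138], [0.6233000159263611, -0.6477000117301941], [0.6506999731063843, -0.635699987411499], [0.6388000249862671, -0.6086999773979187]]
2704.0 [237.82440476 178.16071429] ((0.5647521018981934, 0.03854183852672577), (0.14842325448989868, 0.2003253698348999), 11.499324798583984) [[0.47209998965263367, 0.12189999967813492], [0.5120000243186951, -0.07440000027418137], [0.6574000120162964, -0.04479999840259552], [0.6175000071525574, 0.15150000154972076]]
153.5 [337.72131148 146.19672131] ((0.6525580883026123, -0.23698626458644867), (0.04073833301663399, 0.0589156299829483), 3.4323294162750244) [[0.6305000185966492, -0.20880000293254852], [0.6340000033378601, -0.26759999990463257], [0.6747000217437744, -0.2651999890804291], [0.6711000204086304, -0.20640000700950623]]
83 [ 0.502208   -0.19147725] ((0.502575695514679, -0.19164615869522095), (0.05786079540848732, 0.011285667307674885), 2.3816771507263184)
116 [ 0.45213136 -0.19000483] ((0.4529917240142822, -0.19908542931079865), (0.045972488820552826, 0.03964189067482948), 89.7510986328125)
head [[0.56651475 0.11119869 0.07      ]]
post [[0.49982734 0.1084685  0.096     ]]
```

```bash
cat >> h.py <<'E'
def down(psi):  # jaw dir = heading psi + 90deg ; camera behind
    c,s=np.cos(psi),np.sin(psi)
    return np.array([[-s,0,-c],[c,0,-s],[0,-1,0]]).astype(float)
E
python3 - <<'E'
from plant import env, vision, get_t, get_tcp_pos
from h import *
env.goto([0.445,-0.192,0.20],down(0.04)); print(get_t(),get_tcp_pos())
d=vision.get_image("wrist"); np.savez("w1.npz",**d); cv2.imwrite("pics/w1.png",d["image"][:,:,::-1])
E
```

```text
3.1833 [ 0.44559338 -0.19113     0.20009456]
```

View pics/w1.png

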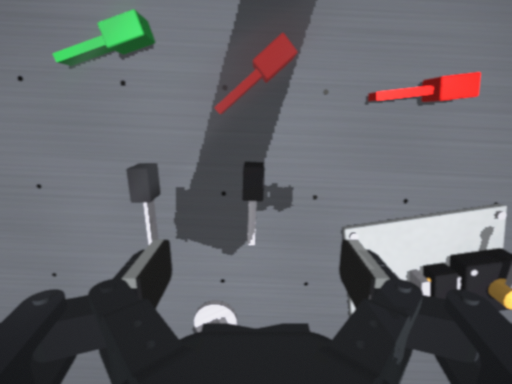

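```bash
python3 - <<'E'
from h import *
d=load("w1.npz"); im=d["image"]
a=im[150:260,225:285][:,:,::-1]; cv2.imwrite("pics/w1a.png",cv2.resize(a,None,fx=5,fy=5,interpolation=cv2.INTER_CUBIC))
R=cv2.Rodrigues(d["rvec"])[0];print(-R.T@np.ravel(d["tvec"]),R[2])
print(im[180:250:6,250].tolist())
E
```

```text
[ 0.37479524 -0.19515829  0.3428226 ] [ 0.27417411  0.01181466 -0.96160749]
[[32, 32, 34], [30, 31, 33], [32, 32, 32], [30, 30, 32], [141, 139, 146], [137, 137, 143], [138, 137, 142], [137, 136, 143], [138, 137, 144], [139, 139, 145], [181, 180, 188], [129, 132, 141]]
```

View pics/w1a.png

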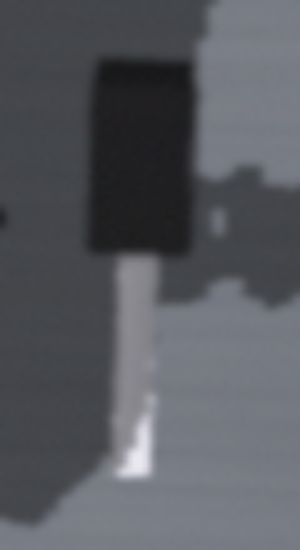

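```bash
python3 - <<'E'
from h import *
d=load("w1.npz")
f=lambda p:np.array(p)/5+[225-.4,150-.4]
H=ray(d,f([(97,85),(193,85),(189,250),(89,250)]),.036)[:,:2]; B=ray(d,f([(118,257),(160,257),(152,475),(113,475)]),.024)[:,:2]
print(H.round(4),H.mean(0)); print(B.round(4),B.mean(0))
ax=(B[2]+B[3]-B[0]-B[1])/2; print(np.linalg.norm(ax),np.arctan2(ax[1],ax[0]))
ax=B.mean(0)-H.mean(0); print(np.linalg.norm(ax),np.arctan2(ax[1],ax[0]), np.linalg.norm(B[0]-B[1]),np.linalg.norm(B[2]-B[3]))
E
```

```text
[[ 0.4322 -0.2049]
 [ 0.4313 -0.1839]
 [ 0.4691 -0.1829]
 [ 0.4701 -0.2055]] [ 0.45068592 -0.19433166]
[[ 0.4752 -0.1991]
 [ 0.4748 -0.1892]
 [ 0.5311 -0.1887]
 [ 0.5315 -0.1983]] [ 0.50317856 -0.19383588]
0.05629745857594467 0.010865489418190573
0.05249498123069543 0.009444492288522751 0.009888924000534701 0.009606991742296365
```

```bash
python3 - <<'E'
from plant import *
from plant import env, vision, get_t, get_tcp_pos,get_grip_width,get_wrist_force
from h import *
R=down(0.018)
env.goto([0.452,-0.1943,0.07],R)
print(env.servo_line([0.452,-0.1943,0.006],R,rate=0.08,guard=8))
print(get_tcp_pos())
env.clamp(40); print(get_t(),get_grip_width(),get_wrist_force())
env.servo_line([0.452,-0.1943,0.13],R,rate=0.12)
d=vision.get_image("wrist"); np.savez("w2.npz",**d); cv2.imwrite("pics/w2.png",d["image"][:,:,::-1])
print(get_t(),get_grip_width(),get_tcp_pos())
E
```

```text
False
[ 0.45245264 -0.19445408  0.00629817]
5.3583 0.023507753845554875 [-0.04302145  0.16229585  2.80200931]
6.5917 0.023326664525859835 [ 0.45106229 -0.19395995  0.12894115]
```

View pics/w2.png

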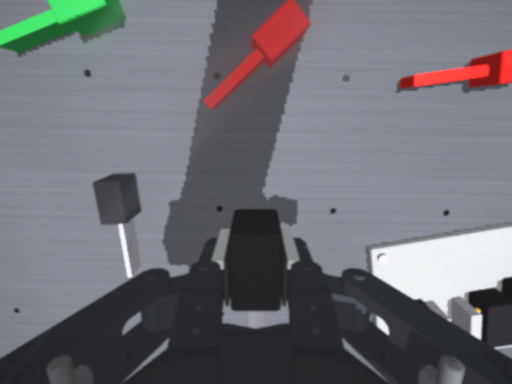

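```bash
python3 - <<'E'
from plant import env, vision, get_t, get_tcp_pos,get_grip_width,get_wrist_force
from h import *
env.goto([0.68,0.06,0.27],down(0.2))
d=vision.get_image("wrist"); np.savez("w3.npz",**d); cv2.imwrite("pics/w3.png",d["image"][:,:,::-1])
print(get_t(),get_grip_width(),get_tcp_pos())
E
```

```text
8.025 0.02341747586195068 [0.67922743 0.05678089 0.26876204]
```

View pics/w3.png

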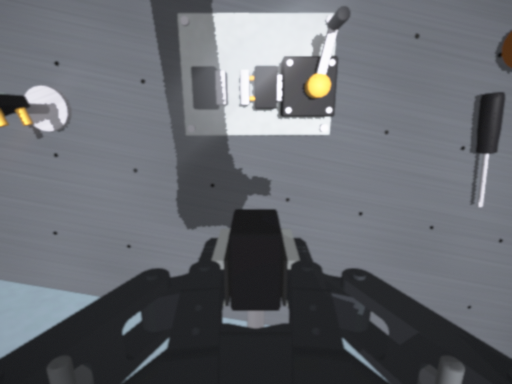

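```bash
python3 - <<'E'
from h import *
d=load("w3.npz"); im=d["image"]
cv2.imwrite("pics/w3a.png",cv2.resize(im[0:145,170:360][:,:,::-1],None,fx=4,fy=4,interpolation=cv2.INTER_CUBIC))
print(im[75,170:190].tolist()[::2],im[128:142,260].tolist()[::2])
E
```

```text
[[72, 73, 78], [72, 74, 78], [73, 75, 80], [73, 76, 80], [74, 77, 81], [82, 84, 88], [118, 120, 124], [129, 132, 134], [129, 132, 135], [130, 133, 136]] [[235, 239, 241], [236, 239, 241], [234, 238, 240], [207, 212, 216], [124, 128, 136], [124, 128, 138], [124, 129, 138]]
```

View pics/w3a.png

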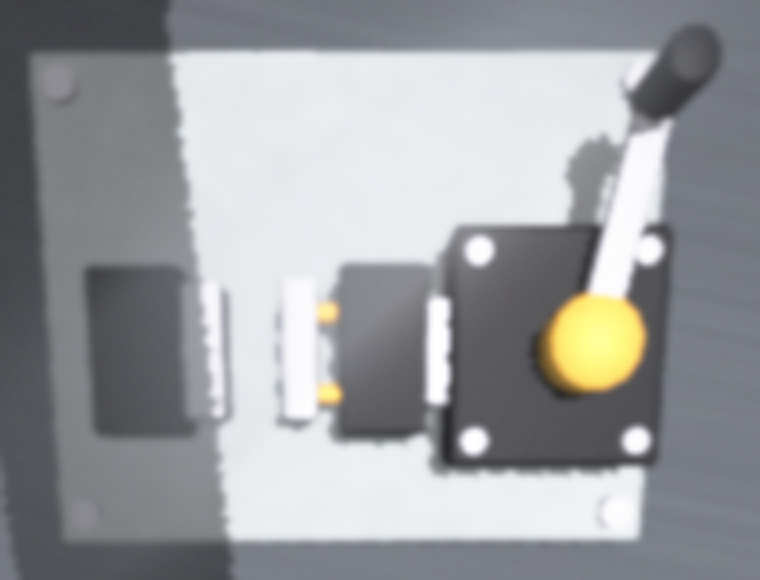

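```bash
python3 - <<'E'
from h import *
d=load("w3.npz")
f=lambda p:np.array(p,float)/4+[170-.375,-.375]
P=ray(d,f([(30,50),(65,542),(640,541),(664,120)]),.012)[:,:2]; print(P.round(4))
L=lambda a,b:(np.linalg.norm(b-a),np.arctan2(*(b-a)[::-1]))
print("x edge",L(P[0],P[1]),"y edge",L(P[1],P[2]),"right",L(P[3],P[2]))
F=ray(d,f([(218,283),(224,415)]),.042)[:,:2]; M=ray(d,f([(283,280),(283,418)]),.042)[:,:2]
print("F",F,L(*F),"M",M,L(*M))
hd=ray(d,f([(597,342)]),.07)[:,:2]; po=ray(d,f([(697,52)]),.096)[:,:2]; print(hd,po)
for th in (0.195,0.2,0.205):
    x=np.array([np.cos(th),np.sin(th)]);y=np.array([-x[1],x[0]])
    # origin from bottom-left corner: slit (60,-65)
    o1=P[1]-.06*x+.065*y; o2=P[2]-.06*x-.135*y; o3=P[0]+.09*x+.065*y
    o4=hd[0]-.105*y
    print(th,o1,o2,o3,o4,"Fy",[(p-o1)@y for p in F],[(p-o1)@x for p in F],"My",[(p-o1)@y for p in M],[(p-o1)@x for p in M])
    v=(po-hd)[0]; print("lever",np.hypot(*v),np.arctan2(v@y,-v@x))
E
```

```text
[[ 0.5106 -0.0766]
 [ 0.6574 -0.0463]
 [ 0.6181  0.1485]
 [ 0.491   0.1214]]
x edge (np.float64(0.1498367601103824), np.float64(0.2032626183272162)) y edge (np.float64(0.1988081881348897), np.float64(1.7697476888287256)) right (np.float64(0.1300073286952563), np.float64(0.21025685113175338))
F [[ 0.56858665 -0.00443108]
 [ 0.60566655  0.00372498]] (np.float64(0.03796630811148611), np.float64(0.21651111145978114)) M [[0.56392848 0.01464065]
 [0.60295212 0.0218609 ]] (np.float64(0.03968598005532535), np.float64(0.18295359991814458))
[[0.56601086 0.10663701]] [[0.50006418 0.10875238]]
0.195 [0.58593172 0.00580067] [0.58539228 0.0044777 ] [0.58633677 0.00461872] [0.58635635 0.00362701] Fy [np.float64(-0.006676935199871021), np.float64(-0.005860300697698836)] [np.float64(-0.018998912348732664), np.float64(0.018958612066146633)] My [np.float64(0.01293593371456538), np.float64(0.012457872083753228)] [np.float64(-0.019873334628293108), np.float64(0.019809765931376205)]
lever 0.06598060154470566 0.22706599998711413
0.2 [0.5856719  0.00544273] [0.58611302 0.00431598] [0.58592979 0.0049962 ] [0.58687114 0.00373002] Fy [np.float64(-0.006282671320727155), np.float64(-0.005655833857758607)] [np.float64(-0.018706310755447257), np.float64(0.01925482234686299)] My [np.float64(0.013334324526539262), np.float64(0.012657854195416927)] [np.float64(-0.019482658168780725), np.float64(0.020197556054970554)]
lever 0.06598060154470566 0.23206599998711405
0.205 [0.58541388 0.0050835 ] [0.58683457 0.00415787] [0.58552093 0.00537164] [0.58738541 0.00383561] Fy [np.float64(-0.005889875371742083), np.float64(-0.005452850618881099)] [np.float64(-0.01841174150849222), np.float64(0.019552051254898572)] My [np.float64(0.013730756984479883), np.float64(0.012855894864770413)] [np.float64(-0.019089994646953806), np.float64(0.020586341237590518)]
lever 0.06598060154470566 0.23706599998711403
```

```bash
python3 - <<'E'
from plant import env, vision, get_t, get_tcp_pos,get_qvel
from h import *
env.pause(0.4)
print(get_tcp_pos(),np.abs(get_qvel()).max())
d=vision.get_image("wrist"); np.savez("w4.npz",**d)
s=vision.get_image("side"); np.savez("s4.npz",**s); cv2.imwrite("pics/s4.png",s["image"][:,:,::-1])
o=load("w3.npz")
for q in (o,d):
    im=q["image"].astype(int); y=(im[:,:,0]>200)&(im[:,:,2]<120); y[:, :290]=0;y[:,350:]=0;y[110:]=0
    ys,xs=np.nonzero(y); print(xs.mean(),ys.mean(),ray(q,[[xs.mean(),ys.mean()]],.07))
im=d["image"]
cv2.imwrite("pics/w4a.png",cv2.resize(im[0:145,170:360][:,:,::-1],None,fx=4,fy=4,interpolation=cv2.INTER_CUBIC))
print(get_t())
E
```

```text
[0.6799203  0.05970714 0.27002929] 0.003885265860512783
317.9109947643979 86.50261780104712 [[0.56763917 0.105942   0.07      ]]
315.31658291457285 85.42211055276383 [[0.56794719 0.10574226 0.07      ]]
8.525
```

View pics/w4a.png

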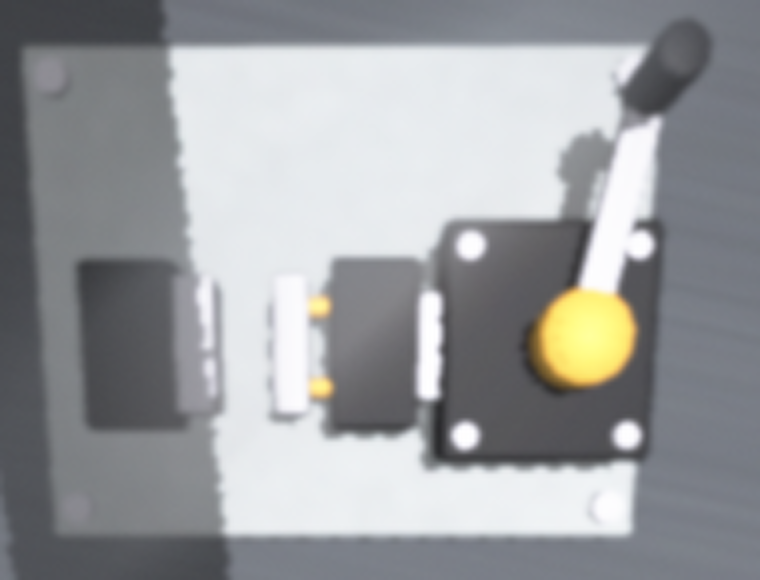

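View pics/s4.png

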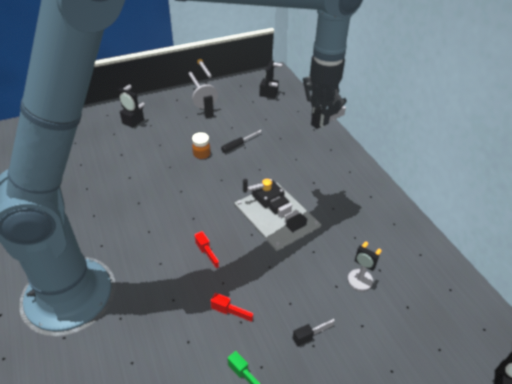

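```bash
cat >> h.py <<'E'
TH=0.2015; O=np.array([0.5862,0.0055])
X=np.array([np.cos(TH),np.sin(TH)]);Y=np.array([-X[1],X[0]])
def S(x,y,z): return np.r_[O+x/1000*X+y/1000*Y,z/1000]
def toS(p): p=np.array(p)[:2]-O; return (p@X*1000,p@Y*1000)
E
python3 - <<'E'
from plant import env, vision, get_t, get_tcp_pos,get_wrist_force
from h import *
R=down(TH)
env.goto(S(-50,5,120),R)
print(env.servo_line(S(-50,5,65),R,rate=0.1)); env.pause(0.3); print(toS(get_tcp_pos()),get_tcp_pos())
s=vision.get_image("top"); np.savez("t5.npz",**s); cv2.imwrite("pics/t5.png",cv2.resize(s["image"][130:215,190:300,::-1],None,fx=6,fy=6,interpolation=cv2.INTER_CUBIC))
s=vision.get_image("side"); cv2.imwrite("pics/s5.png",cv2.resize(s["image"][160:260,220:340,::-1],None,fx=6,fy=6,interpolation=cv2.INTER_CUBIC))
print(get_t(),get_wrist_force())
E
```

```text
False
(np.float64(-49.460378238455206), np.float64(4.857361081499637)) [5.36768182e-01 3.60123525e-04 6.56878146e-02]
10.4917 [ 0.6733985  -0.30269487 -1.08007406]
```

View pics/t5.png

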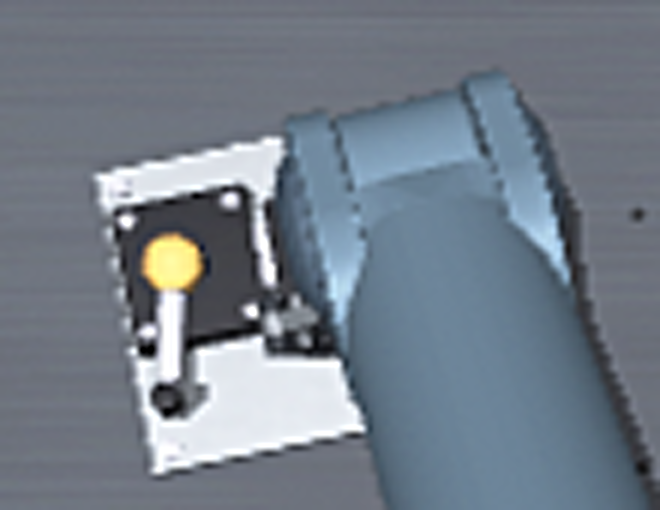

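View pics/s5.png

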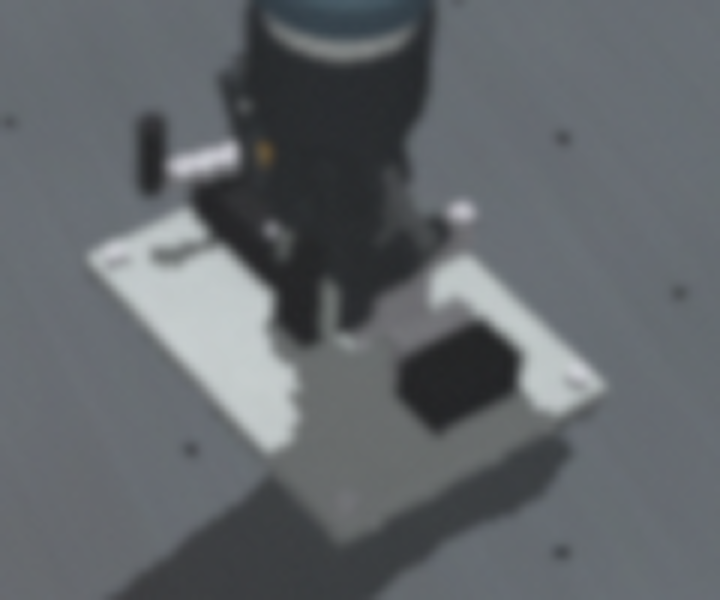

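```bash
python3 - <<'E'
from plant import env, vision, get_t, get_tcp_pos,get_wrist_force
from h import *
R=down(TH)
print(env.servo_line(S(-50,5,35),R,rate=0.04,guard=5),get_tcp_pos(),get_wrist_force())
E
```

```text
False [5.36449396e-01 4.75094053e-04 3.51309940e-02] [ 0.50803654 -0.84399073 -2.22696688]
```

```bash
python3 - <<'E'
from plant import env, vision, get_t, get_tcp_pos,get_wrist_force
from h import *
R=down(TH)
print(env.servo_line(S(-50,5,21),R,rate=0.05,guard=5),get_tcp_pos(),get_wrist_force())
env.pause(0.2); print(get_wrist_force())
print(env.servo_line(S(-50,-5,21),R,rate=0.02,guard=3))
print(toS(get_tcp_pos()),get_tcp_pos(),get_wrist_force(),get_t())
E
```

```text
False [5.35633307e-01 3.69115810e-04 2.04081545e-02] [ 0.11952658  0.17971226 -2.18557005]
[-0.46212945  0.3041848  -2.08349232]
True
(np.float64(-50.84829178692845), np.float64(-0.4956528234828626)) [ 0.5364797  -0.00516236  0.02034599] [ 0.63600415 -0.2739045  -2.25892108] 12.4083
```

```bash
python3 - <<'E'
from plant import env, vision, get_t, get_tcp_pos,get_wrist_force,get_ft_torque
from h import *
env.pause(0.3); print(get_wrist_force(),get_ft_torque(),toS(get_tcp_pos()))
R=down(TH)
print(env.servo_line(S(-50,-5,20.5),R,rate=0.01,guard=5))
print(toS(get_tcp_pos()),get_wrist_force(),get_t())
env.pause(0.3); print(get_wrist_force(),get_ft_torque(),toS(get_tcp_pos()))
E
```

```text
[-0.19591543  0.34117523 -1.63397896] [-0.06551523  0.00961375 -0.0398085 ] (np.float64(-52.09884880623309), np.float64(-0.2675975844461491))
True
(np.float64(-52.69045826664439), np.float64(-0.4033137281293555)) [ 0.33195948  1.23652479 -1.74356863] 13.0917
[ 0.42602916 -0.47212993  2.27732667] [-0.04772062 -0.3227093  -0.07121274] (np.float64(-53.00930653665156), np.float64(-0.3416106897997646))
```

```bash
python3 - <<'E'
from plant import env, vision, get_t, get_tcp_pos,get_wrist_force,get_ft_torque,get_joint_pos
from h import *
R=down(TH)
print(get_tcp_pos())
x=toS(get_tcp_pos())[0]
print(env.servo_line(S(x,0.0,17.5),R,rate=0.02,guard=6))
env.pause(0.2); print(get_tcp_pos(),toS(get_tcp_pos()),get_wrist_force(),get_ft_torque(),get_t())
E
```

```text
[ 0.53433158 -0.00544394  0.0185907 ]
False
[ 0.53457668 -0.00547728  0.01834566] (np.float64(-52.77583250439547), np.float64(-0.4233307478058221)) [-1.10119954 -1.2957302   6.25244991] [-0.14167905  0.22827736  0.02132462] 13.8417
```

```bash
python3 - <<'E'
from plant import env, vision, get_t, get_tcp_pos,get_wrist_force,get_ft_torque,get_joint_pos
from h import *
R=down(TH)
env.let_go(); x,y=toS(get_tcp_pos()); print(x,y)
env.servo_line(S(x,y,120),R,rate=0.12)
env.goto(S(45,60,270),R); env.pause(0.2)
d=vision.get_image("wrist"); np.savez("w6.npz",**d); cv2.imwrite("pics/w6.png",d["image"][:,:,::-1])
print(get_t(),get_tcp_pos(),toS(get_tcp_pos()))
E
```

```text
-53.05442725879723 0.04654051546428321
16.5083 [0.61692021 0.07174518 0.26790759] (np.float64(43.35692039112148), np.float64(58.756556079236525))
```

View pics/w6.png

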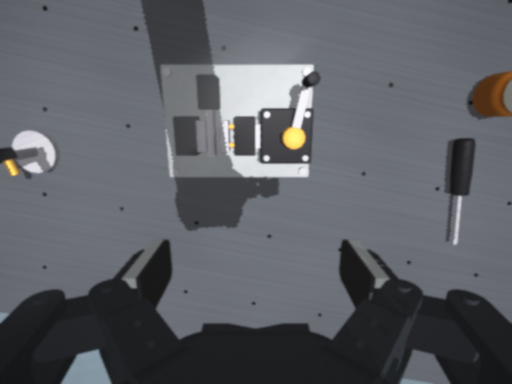

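```bash
python3 - <<'E'
from h import *
d=load("w6.npz"); im=d["image"][60:182,158:320]
im=np.clip(im.astype(float)*1.4,0,255).astype(np.uint8)
cv2.imwrite("pics/w6a.png",cv2.resize(im[:,:,::-1],None,fx=4.9,fy=4.9,interpolation=cv2.INTER_CUBIC))
E
```

```text
(no output)
```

View pics/w6a.png

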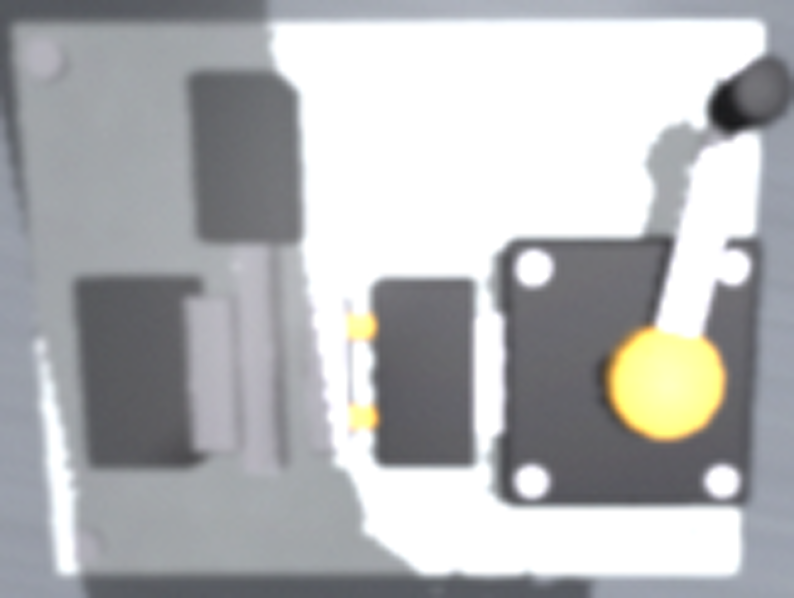

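```bash
sed -i 's/^TH=0.2015; O=.*/TH=0.2015; O=np.array([0.5862,0.0052])/' h.py; cat >> h.py <<'E'
def post(th,r=65.0): return S(-r*np.cos(th),105+r*np.sin(th),0)[:2]
def psi(th): return TH-th
E
python3 - <<'E'
from plant import env, vision, get_t, get_tcp_pos,get_joint_pos
from h import *
print(np.round(get_joint_pos(),2),post(.2))
for th in (.2,.6,1.,1.4,1.8,2.1,2.3):
    for k in (0,np.pi):
        q=env.ik(np.r_[post(th),.07],down(psi(th)+k)); print(th,round(k,1),None if q is None else np.round(q,2))
E
```

```text
[ 0.12  0.33 -0.38  1.61  0.13  1.23  1.49] [0.50018546 0.10797808]
0.2 0 [ 0.03  0.37 -0.37  2.03  0.19  0.77  1.12]
0.2 3.1 [-1.31  0.91  1.37  2.09 -1.04  1.12 -0.99]
0.6 0 [-0.05  0.38 -0.33  2.01  0.17  0.78  0.69]
0.6 3.1 [-1.34  0.94  1.37  2.06 -1.06  1.13 -1.43]
1.0 0 [-0.13  0.4  -0.27  1.97  0.15  0.79  0.29]
1.0 3.1 [-1.35  0.97  1.37  2.02 -1.08  1.17 -1.86]
1.4 0 [-0.2   0.44 -0.21  1.91  0.12  0.81 -0.1 ]
1.4 3.1 [ 0.15  0.51 -0.64  1.89  0.4   0.86  2.83]
1.8 0 [-0.26  0.47 -0.13  1.85  0.08  0.83 -0.46]
1.8 3.1 [ 0.1   0.54 -0.57  1.83  0.37  0.88  2.46]
2.1 0 [-0.29  0.5  -0.07  1.81  0.04  0.84 -0.71]
2.1 3.1 [ 0.06  0.55 -0.51  1.79  0.34  0.89  2.21]
2.3 0 [-0.31  0.51 -0.03  1.79  0.02  0.85 -0.88]
2.3 3.1 [ 0.04  0.56 -0.48  1.77  0.32  0.89  2.04]
```

```bash
python3 - <<'E'
from plant import env, vision, get_t, get_tcp_pos,get_wrist_force,get_grip_width
from h import *
R=down(psi(.2)); p=post(.2)
env.goto(np.r_[p,.16],R)
print(env.servo_line(np.r_[p,.070],R,rate=0.1,guard=6),get_tcp_pos())
env.clamp(20); env.pause(.2); print(get_grip_width(),get_wrist_force(),toS(get_tcp_pos()),get_t())
d=vision.get_image("wrist"); cv2.imwrite("pics/w7.png",d["image"][:,:,::-1])
E
```

```text
False [0.50095955 0.10823189 0.07064202]
0.013097376785500959 [-1.53957766  0.41187005  2.18675138] (np.float64(-63.65966326068077), np.float64(118.12619649741232)) 19.1083
```

View pics/w7.png

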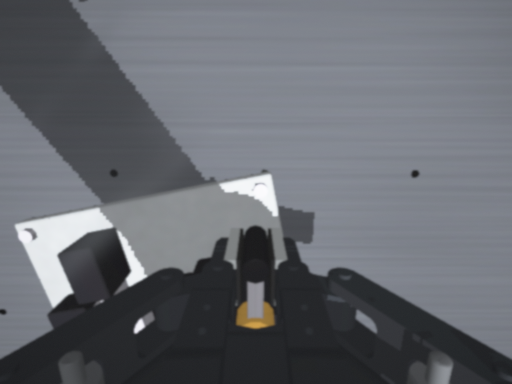

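```bash
python3 - <<'E'
from plant import env, vision, get_t, get_tcp_pos,get_wrist_force,get_grip_width
from h import *
A=toS(S(0,105,0))
for th in np.linspace(.3,1.7,11):
    env.servo_line(np.r_[post(th),.070],down(psi(th)),rate=0.06)
    x,y=toS(get_tcp_pos()); f=get_wrist_force()
    print(round(th,2),round(np.arctan2(y-105,-x),3),round(np.hypot(x,y-105),1),f.round(1),round(get_t(),2))
E
```

```text
0.3 0.302 64.9 [-0.8  0.   3.2] 19.42
0.44 0.444 64.9 [-1.3  0.9  3.5] 19.72
0.58 0.585 65.0 [-1.8  1.3  3.8] 20.02
0.72 0.716 64.9 [-1.1  0.1  4.4] 20.32
0.86 0.859 65.1 [-1.5  0.8  3.5] 20.62
1.0 1.001 65.2 [-2.6  1.8  4.9] 20.92
1.14 1.143 65.4 [-2.1  2.3  5.2] 21.22
1.28 1.283 65.5 [-2.   1.3  4.8] 21.52
1.42 1.424 65.8 [-1.8  1.7  4.3] 21.82
1.56 1.564 65.9 [-1.7  3.8  5.1] 22.12
1.7 1.705 66.1 [-0.9  5.2  3.8] 22.42
```

```bash
python3 - <<'E'
from plant import env, vision, get_t, get_tcp_pos,get_wrist_force,get_grip_width
from h import *
O2=O+.0012*Y
for th in (1.82,1.94,2.06):
    p=O2+(-65*np.cos(th)*X+(105+65*np.sin(th))*Y)/1000
    env.servo_line(np.r_[p,.070],down(psi(th)),rate=0.05)
    x,y=toS(get_tcp_pos()); f=get_wrist_force(); y-=1.2
    print(round(th,2),round(np.arctan2(y-105,-x),3),round(np.hypot(x,y-105),1),f.round(1),round(get_t(),2))
env.pause(.3)
x,y=toS(get_tcp_pos()); y-=1.2
print(round(np.arctan2(y-105,-x),3),round(np.hypot(x,y-105),1),get_wrist_force())
d=vision.get_image("wrist"); np.savez("w8.npz",**d);cv2.imwrite("pics/w8.png",d["image"][:,:,::-1])
E
```

```text
1.82 1.825 65.2 [-1.2  3.   4.1] 22.72
1.94 1.946 65.4 [0.2 2.8 3.9] 23.02
2.06 2.066 65.6 [0.9 4.  3.3] 23.33
2.066 65.6 [1.19420411 4.95106652 2.61056106]
```

View pics/w8.png

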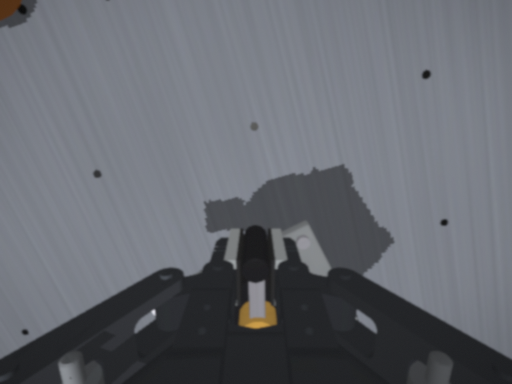

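```bash
python3 - <<'E'
from plant import env, vision, get_t, get_tcp_pos
from h import *
env.let_go(); p=get_tcp_pos(); env.servo_line(np.r_[p[:2],.15],rate=.12)
env.goto(S(75,35,210),down(TH)); env.pause(.3)
d=vision.get_image("wrist"); np.savez("w9.npz",**d);cv2.imwrite("pics/w9.png",d["image"][:,:,::-1])
s=vision.get_image("top"); np.savez("t9.npz",**s)
print(get_t())
E
```

```text
27.4667
```

View pics/w9.png

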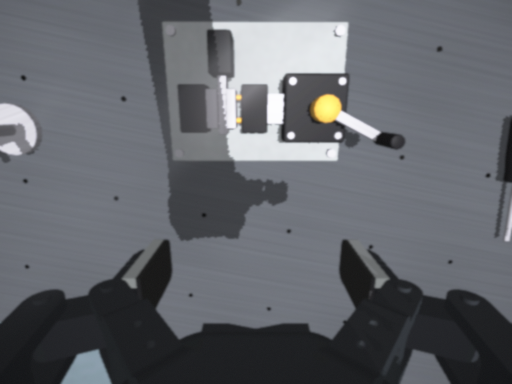

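```bash
python3 - <<'E'
from h import *
for n,sl in (("w9",(slice(65,150),slice(165,295))),):
    d=load(n+".npz"); im=d["image"][sl]
    im=(255*(im/255.)**.6).astype(np.uint8)
    cv2.imwrite("pics/w9a.png",cv2.resize(im[:,:,::-1],None,fx=6,fy=6,interpolation=cv2.INTER_CUBIC))
d=load("w9.npz")
hd=ray(d,[[327,109]],.07)[0,:2]; po=ray(d,[[397,141.5]],.096)[0,:2]; v=po-hd
print(np.hypot(*v),np.arctan2(v@Y,-v@X))
E
```

```text
0.06467177324083963 2.02078626320312
```

View pics/w9a.png

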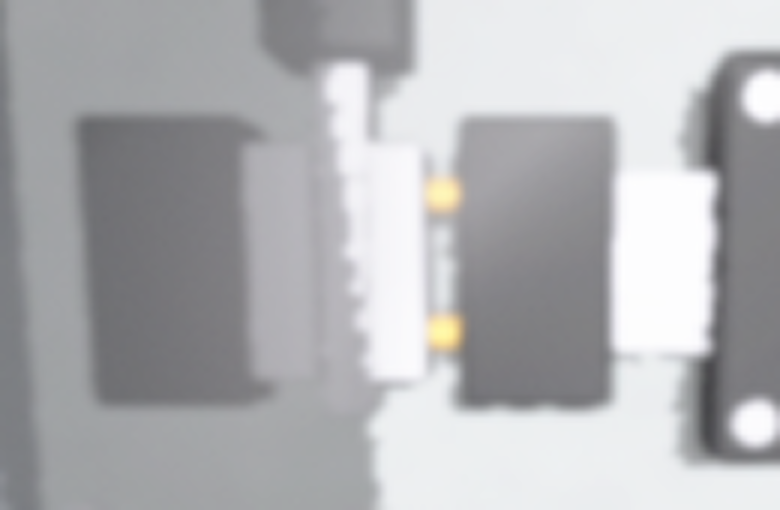

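```bash
python3 - <<'E'
from h import *
for n in ("w3","w4","w6","w9"):
    d=load(n+".npz")
    ys=np.arange(-15,60,.1)
    prof=[]
    for x in (-15,-3,0,3,15):
        P=np.array([S(x,y,42) for y in ys]); uv=proj(d,P).astype(np.float32)
        g=cv2.cvtColor(d["image"],cv2.COLOR_RGB2GRAY).astype(np.float32)
        prof.append(cv2.remap(g,uv[:,0].reshape(1,-1),uv[:,1].reshape(1,-1),cv2.INTER_CUBIC)[0])
    for i,x in enumerate((-15,-3,0,3,15)):
        p=prof[i]; gr=np.gradient(cv2.GaussianBlur(p[None],(0,0),3)[0],.1)
        pk=[(round(float(ys[k]),1),int(gr[k])) for k in range(1,len(gr)-1) if abs(gr[k])>12 and abs(gr[k])>=abs(gr[k-1]) and abs(gr[k])>abs(gr[k+1])]
        print(n,x,pk)
# lever angle
for n in("w4","w6","w9","t9"):
    d=load(n+".npz"); im=d["image"].astype(int)
    y=(im[:,:,0]>180)&(im[:,:,2]<110)&(im[:,:,1]>120)
    pr=proj(d,S(0,106,70))[0]; yy,xx=np.nonzero(y); k=np.hypot(xx-pr[0],yy-pr[1])<22; hd=ray(d,[[xx[k].mean(),yy[k].mean()]],.066)[0,:2]
    print(n,pr,k.sum(),"head",toS(hd))
E
```

```text
w3 -15 [(-11.3, 33), (-5.6, -37), (-2.8, 29), (27.5, -26), (28.7, -17), (57.9, 30)]
w3 -3 [(-10.5, 33), (-5.4, -37), (-2.9, 30), (13.7, 13), (23.0, -13), (27.4, -26), (28.7, -18), (30.0, -12), (57.0, 58)]
w3 0 [(-9.3, 29), (-5.4, -33), (-3.0, 29), (10.7, -21), (12.8, 24), (22.9, -13), (28.7, -32), (57.1, 59)]
w3 3 [(-9.6, 33), (-5.4, -34), (-2.9, 27), (10.7, -18), (13.0, 19), (22.9, -13), (27.5, -27), (28.7, -24), (29.9, -16), (57.1, 60)]
w3 15 [(-8.2, 23), (-5.3, -26), (-2.5, 27), (11.5, -14), (13.6, 21), (23.5, -27), (30.2, -30), (57.3, 42), (58.2, 40)]
w4 -15 [(-10.1, 35), (-5.5, -39), (-2.7, 31), (27.7, -27), (28.9, -21), (30.0, -13), (58.1, 29)]
w4 -3 [(-8.6, 29), (-5.3, -32), (-2.9, 31), (13.9, 15), (23.1, -13), (27.7, -28), (28.8, -25), (57.2, 57)]
w4 0 [(-9.0, 29), (-5.5, -32), (-2.9, 30), (10.8, -19), (13.0, 22), (23.1, -13), (28.8, -35), (57.2, 59)]
w4 3 [(-3.0, 30), (10.7, -19), (12.9, 22), (23.0, -13), (27.7, -28), (28.8, -28), (57.3, 60)]
w4 15 [(-5.4, -15), (-2.4, 29), (13.7, 19), (23.6, -28), (30.1, -26), (57.4, 48)]
w6 -15 [(16.1, 34), (22.8, -30), (25.7, 16), (30.2, 
[... 498 characters left out ...]
2, 33), (13.4, -33), (15.4, 13), (18.4, -32), (46.1, 73)]
w9 0 [(1.6, 28), (13.5, -37), (15.5, 22), (18.6, -40), (19.3, -37), (46.1, 74)]
w9 3 [(0.6, 29), (4.6, 12), (13.4, -39), (15.5, 24), (18.4, -45), (46.1, 74)]
w9 15 [(3.3, 34), (13.4, -49), (18.3, -25), (19.3, -25), (47.0, 52)]
w4 [318.8227858   83.30565832] 123 head (np.float64(2.6015838698736373), np.float64(101.58029190026697))
w6 [295.81823862 138.0053612 ] 160 head (np.float64(1.5955516827658882), np.float64(102.7147350864298))
w9 [330.16808339 108.29497627] 208 head (np.float64(1.2568636024904805), np.float64(101.87570732147248))
t9 [218.34152118 173.3988979 ] 9 head (np.float64(5.565402958677697), np.float64(105.79607043620241))
```

```bash
python3 - <<'E'
from h import *
for n,th0 in (("w9",2.05),("t9",2.05)):
    d=load(n+".npz"); g=cv2.cvtColor(d["image"],cv2.COLOR_RGB2GRAY).astype(np.float32)
    # edges across lever at radii, in slit coordinates
    for A in ((0,106.2),(0,105)):
        pts=[]
        for r in range(22,54,2):
            rd=np.array([-np.cos(th0),np.sin(th0)]); td=np.array([rd[1],-rd[0]])
            ts=np.arange(-11,11,.1)
            P=np.array([S(*(np.array(A)+r*rd+t*td),63) for t in ts]); uv=proj(d,P).astype(np.float32)
            p=cv2.remap(g,uv[:,0].reshape(1,-1),uv[:,1].reshape(1,-1),cv2.INTER_CUBIC)[0]
            gr=np.gradient(cv2.GaussianBlur(p[None],(0,0),4)[0])
            a,b=ts[gr.argmax()],ts[gr.argmin()]; pts.append((r,a,b))
        pts=np.array(pts); 
        if A[1]>106: print(pts.round(1).tolist())
        m=pts[:,1:].mean(1); w=np.abs(pts[:,2]-pts[:,1]); k=(w>7)&(w<13)
        c=np.polyfit(pts[k,0],m[k],1); print(n,A,k.sum(),c, "theta dir",th0+np.arctan(c[0]))
E
```

```text
[[22.0, -4.4, 5.7], [24.0, -4.5, 5.6], [26.0, -4.4, 5.4], [28.0, -4.4, 5.4], [30.0, -4.6, 5.4], [32.0, -4.7, 5.4], [34.0, -4.6, 5.3], [36.0, -4.7, 5.4], [38.0, -4.7, 5.5], [40.0, -4.7, 5.3], [42.0, -4.7, 5.1], [44.0, -4.9, 5.1], [46.0, -4.9, 5.1], [48.0, -4.8, 5.0], [50.0, -4.9, 5.0], [52.0, -4.9, 5.1]]
w9 (0, 106.2) 16 [-0.01889706  1.01169118] theta dir 2.03110519006719
w9 (0, 105) 16 [-0.01882353  0.47772059] theta dir 2.031178693333024
[[22.0, -5.2, 4.7], [24.0, -4.9, 4.9], [26.0, 10.1, 5.6], [28.0, -4.1, 5.4], [30.0, -4.5, 4.4], [32.0, -4.8, 3.8], [34.0, -5.7, 3.9], [36.0, -5.0, 4.4], [38.0, -4.2, 4.9], [40.0, -4.4, 4.4], [42.0, -5.1, 3.7], [44.0, -5.4, 4.2], [46.0, -5.3, 4.4], [48.0, -4.7, 5.1], [50.0, -4.7, 5.0], [52.0, -4.9, 4.2]]
t9 (0, 106.2) 15 [-0.0054701   0.02307192] theta dir 2.044529950571771
t9 (0, 105) 15 [-0.00389948 -0.55285962] theta dir 2.0461005396955882
```

```bash
python3 - <<'E'
from plant import env, vision, get_t, get_tcp_pos,get_wrist_force,get_grip_width
from h import *
O2=O+.0012*Y
P=lambda th:O2+(-65*np.cos(th)*X+(105+65*np.sin(th))*Y)/1000
R=down(psi(2.05))
env.goto(np.r_[P(2.05),.15],R)
print(env.servo_line(np.r_[P(2.05),.070],R,rate=0.1,guard=6))
env.clamp(20); env.pause(.2)
def st():
    x,y=toS(get_tcp_pos()); y-=1.2; print(round(np.arctan2(y-105,-x),3),round(np.hypot(x,y-105),1),get_wrist_force().round(1),get_grip_width(),get_t())
st()
env.servo_line(np.r_[P(2.10),.070],down(psi(2.10)),rate=0.02); env.pause(.3); st()
env.let_go(); p=get_tcp_pos(); env.servo_line(np.r_[p[:2],.15],rate=.12)
env.goto(S(75,35,210),down(TH)); env.pause(.3)
d=vision.get_image("wrist"); np.savez("w10.npz",**d);cv2.imwrite("pics/w10.png",d["image"][:,:,::-1])
for n in("top","side"):
    s=vision.get_image(n); np.savez(n+"10.npz",**s);cv2.imwrite(f"pics/{n}10.png",s["image"][:,:,::-1])
print(get_t())
d=load("w10.npz"); g=cv2.cvtColor(d["image"],cv2.COLOR_RGB2GRAY).astype(np.float32); th0=2.05;pts=[]
for r in range(22,54,2):
    rd=np.array([-np.cos(th0),np.sin(th0)]); td=np.array([rd[1],-rd[0]]); ts=np.arange(-11,11,.1)
    Q=np.array([S(*(np.array((0,106.2))+r*rd+t*td),63) for t in ts]); uv=proj(d,Q).astype(np.float32)
    p=cv2.remap(g,uv[:,0].reshape(1,-1),uv[:,1].reshape(1,-1),cv2.INTER_CUBIC)[0]
    gr=np.gradient(cv2.GaussianBlur(p[None],(0,0),4)[0]); pts.append((r,(ts[gr.argmax()]+ts[gr.argmin()])/2))
c=np.polyfit(*np.array(pts).T,1); print("lever",th0+np.arctan(c[0]),c)
E
```

```text
False
2.053 65.1 [-0.2 -0.6  1.3] 0.012896366352489615 31.1333
2.1 65.2 [-1.6 -0.4  3. ] 0.012836518572087768 31.7417
35.6
lever 2.0664323443384776 [0.01643382 1.05132353]
```

View pics/w10.png

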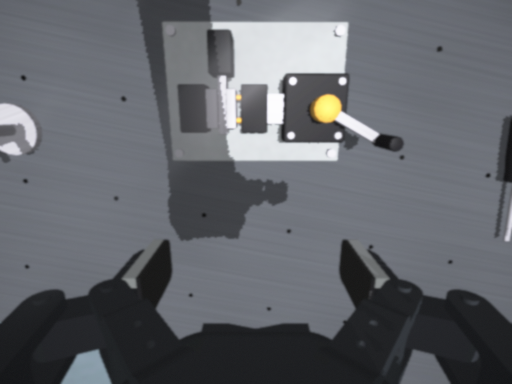

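View pics/side10.png

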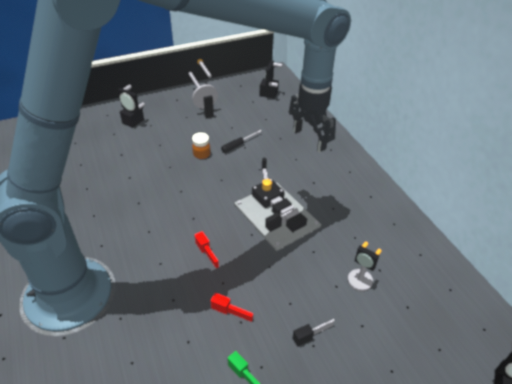

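```bash
python3 - <<'E'
from plant import workorder,get_t
print(workorder.hand_in(),get_t())
E
```

```text
the job is handed in; nothing more can be done
the job is handed in; nothing more can be done
```

I stood the thick gauge on the slit's base plate with its blade upright between the jaws, against the fixed jaw. I let go of it and then turned the screw clockwise by its lever until the moving jaw lightly held the blade. The job is handed in; the last clock reading before that was 35.6 s of the 56 s allowed.

- **Gauge:** in the wrist picture taken after letting go, the blade sticks out past both ends of the jaws. In the last picture it is still in the gap between the jaws.
- **Screw angle:** my first turn came out at 2.03 to 2.07 rad depending on the measurement. I nudged it a little further to sit mid-range.
- **Jaw push-back:** the final angle is 2.07 rad from the wrist picture and 2.10 rad from the arm's position. These disagree slightly, but they put the sprung jaw about 1.4 to 1.6 mm back, within the 1 to 2 mm asked.
- **Calibration disagreement:** the top and wrist cameras placed the slit 2 to 5 mm apart. I settled it by touching the blade to the fixed jaw and by following the lever's arc.
- **Other objects:** the thinner gauge, mirror mount, jar and screwdriver look unmoved in the last side picture. I judged that by eye.
- **Robot:** the arm and gripper were clear of everything when I handed in.

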